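# Post the sold walnut house through the drop box flap

## Task

The dark walnut house block has been sold: put it into the plywood drop box by holding it and pushing it down through the blue sprung flap in the box's lid (do not just drop it onto the flap), then let go so that it falls in and the flap springs shut behind it. Leave the pale house block standing where it is.

Things in the scene. Friction and masses are not known exactly. Their poses are not given: they have to be found in the camera images.
- house_dark: Dark brown walnut block in the shape of a small house, standing upright, about 100 to 160 g. 56 mm wide along its x, 44 mm thick along its y, 85 mm tall: straight walls up to 57 mm, then a 45 degree gable roof whose ridge runs along its y. The flat gable faces (44 mm apart, facing +y and -y) run the full height and are the place to grip. Origin at the centre of its underside, z up.
- house_pale: The same house block in pale wood (56 x 44 x 85 mm), a bystander. Origin at the centre of its underside.
- drop_box: Fixed plywood box, 150 mm along its x, 190 mm along its y, 190 mm tall, with a clear plastic wall on its +x side. Origin at the centre of its underside, z up. In the middle of its lid (top face at z = 190 mm) is a port, 100 mm along its x by 130 mm along its y, closed by the blue flap, which lies level with the lid. Inside it is open down to a felt floor at z = 10 mm; inner room 134 x 174 mm.
- flap (a joint): Blue plastic flap that fills the port, hinged along the port's +x edge, opening downward into the box; its free end is on the box's -x side and swings 97 mm below the lid when fully open. 0 = shut, 1.57 rad = hanging straight down. A light spring (under 1 N at the free end) returns it to shut; it does not latch.
Not all that is in view belongs to the job. There is more than one size of the drop_box; the job needs the larger.

How it is judged:
By the outcome, as a careful person would: the job done as asked, in the order asked, and still so for the second after the job is handed in, with the robot touching nothing.
It also fails if it takes over 38 s, if anything falls off the work surface, if the arm or the gripper's body presses on something with over 40 N, if the wrist force passes 120 N, or if a joint passes its speed limit or range.

## Robot

A 6-joint arm with a two-finger parallel gripper is mounted at the origin on the work surface. World frame = base frame: x ahead of the robot, y to its left, z up, the work surface at z = 0. Lengths are in m, angles in rad, forces in N, time in s.
With the tool pointing down it reaches from about 0.35 to 0.775 m from the base axis. Payload 7.3 kg.
Tool frame: the origin (TCP) lies midway between the tips of the shut fingers; the grasp point (between the pads) lies 19 mm behind it; z points along the fingers, y is the line along which they close (so a half turn about z gives the same grasp; the last joint's range is limited). The gripper opens to 92 mm and grips with 3 to 60 N. Pads are 19 mm wide; open, the fingers measure 130 mm over their backs; the gripper's body (75 mm by 190 mm) begins 47 mm behind the grasp point.
Start: joints at [1.103, 0.342, 1.524, -0, 1.275, -0.146], TCP at [0.166, 0.498, 0.227] pointing down, gripper open.
Joint ranges: [-2.53, 2.53], [-0.77, 2.02], [0.04, 2.7], [-1, 4.14], [0.28, 2.66], [-3.11, 3.11]. Speed limits (rad/s): [2.57, 2.57, 3.14, 3.14, 3.14, 3.14].

## Interface

Orientations are given as [roll, pitch, yaw] about the fixed x, y, z axes, in that order (R = Rz(yaw) Ry(pitch) Rx(roll)).
In Python, from cell import monitor, vision, workorder gives the robot as it stands.
- The arm moves only by the tool move_arm, never from a script. Its argument "rows" is a list of rows, each a list of 5 numbers: the shift along the world's x, y, z in mm, then the turn about the world's z in rad, then the closure, from -1 (fully open) to 1 (shut). A call has 1 to 12 rows; each row shifts and turns the commanded pose from where the row before left it; what a row does not reach is not made up. A row lasts 1/10 s, in which the tool goes at most 50 mm and 8.59 degrees, less where a joint would pass 70% of its speed; a pose out of reach is approached as far as the arm can. A call is refused whole if a number of a shift passes 50 or a number of a turn 0.15, either way. A call with a gripper value outside its range is refused whole. The fingers move at their own pace and stop on an object; "newtons" is the grip in N (left out, the last holds). Time passes only in rows, so rows that do not move let the fingers close. It gives the time, the measured TCP pose, the force, the opening and the grip force at its end, in the units of the state.
- monitor.observe(): the state, without advancing time (a new reading comes with each control period).
- vision.read_camera(name): name is "side" or "top"; returns the picture (400x640x3 uint8, red, green, blue); there is no depth.
- vision.get_calibration(name): a dict with "K" (3x3 intrinsics, pixels), "T" (4x4, takes a point from camera to world coordinates). Camera axes: x right, y up, looking along -z (the intrinsics and any distortion apply to the point x, -y, -z); pixel columns grow to the right and rows downward; lengths in m; the calibration is good to about 2 mm. A picture is of the moment at which its call begins. get_calibration takes no time and is no camera call.
- workorder.hand_in(): hands the job in; it is judged then, once.
The state is a dict: "time": time; "qpos": joint angles; "qvel": joint speeds; "joint_efforts": joint torques, N m; "tool_pos": TCP position; "tool_rot": TCP orientation; "contact_force": force on the tool from outside, world axes, zero at the start; "torque": the same for the moment, N m; "opening": finger opening in m; "grip_force": force on a finger pad.
Only numpy, scipy, OpenCV 4.12 (cv2) and the standard library are available. Lean on these libraries where they do the work, as an engineer would, in place of code of your own. Each camera call takes 0.05 s, during which the arm holds its last target. There are 200 camera calls.

## Working session

There is one attempt and no reset: what is moved stays moved. The work goes in short steps, Python scripts to look and compute and a tool call to move; the robot and the scene stay as the last step left them, time stands still between calls to the robot, and variables do not carry over. Pictures are saved under pics/ and viewed, at most 10 in all, crops included, and the job is handed in when it is done.

Besides the shell and the picture viewer there is one more tool, called by a JSON object that holds its "name" and its "arguments", one argument or row to a line. move_arm: Moves the arm, as the interface text tells. Its arguments: {"type":"object","properties":{"rows":{"type":"array","items":{"type":"array","items":{"type":"number"}}},"newtons":{"type":"number"}},"required":["rows"]}

```bash
mkdir -p pics; python3 - <<'E'
from cell import monitor, vision
import cv2
for n in ("top","side"):
    im=vision.read_camera(n); cv2.imwrite(f"pics/{n}0.png",im[:,:,::-1])
    c=vision.get_calibration(n); print(n,c)
s=monitor.observe(); print(s)
E
```

```text
top {'K': array([[516.23698336,   0.        , 323.59219888],
       [  0.        , 516.23698336, 190.11645816],
       [  0.        ,   0.        ,   1.        ]]), 'T': array([[-0.00865642,  0.98139873, -0.19178528,  0.26798033],
       [-0.99990654, -0.00646569,  0.0120457 ,  0.02598391],
       [ 0.01058161,  0.19187163,  0.98136299,  1.29825403],
       [ 0.        ,  0.        ,  0.        ,  1.        ]])}
side {'K': array([[450.31045217,   0.        , 318.062802  ],
       [  0.        , 450.31045217, 199.4163913 ],
       [  0.        ,   0.        ,   1.        ]]), 'T': array([[-0.83106947,  0.49860183, -0.24641378,  0.276025  ],
       [-0.55603027, -0.73498161,  0.38811386,  0.36061679],
       [ 0.01240468,  0.4595631 ,  0.88805849,  0.90860942],
       [ 0.        ,  0.        ,  0.        ,  1.        ]])}
{'time': 0.1, 'qpos': array([ 1.10297423e+00,  3.42653810e-01,  1.52491871e+00, -7.31995834e-06,
        1.27539362e+00, -1.45995304e-01]), 'qvel': array([ 1.70766611e-03,  1.79030443e-06, -3.96457474e-04,  1.45163113e-04,
        1.02396967e-03, -3.56045269e-04]), 'joint_efforts': array([ 1.88925544e-03, -4.32000196e+01, -2.44694388e+01,  7.20061641e-02,
        5.25072974e-02, -6.09153312e-05]), 'tool_pos': array([0.16587193, 0.49772799, 0.22611503]), 'tool_rot': array([-3.14023276e+00, -1.92885134e-04,  2.81976787e+00]), 'contact_force': array([-0.62878856, -0.08641543, -0.05292657]), 'torque': array([ 0.01597227, -0.01678798,  0.02966785]), 'grip_force': 0.0, 'opening': 0.09142272553082634}
```

View pics/top0.png

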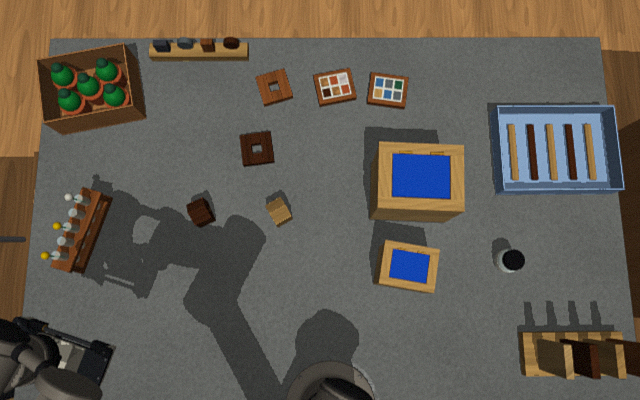

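View pics/side0.png

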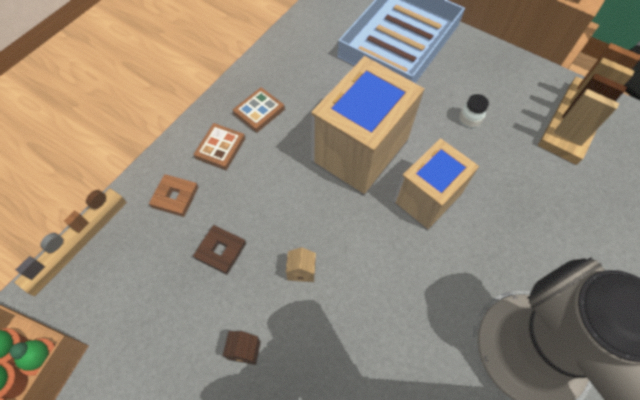

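The top view shows the dark house at about (200,211), the pale one at (278,209), the large box's flap at (421,176) and the small box's at (410,265). The side view has the dark house at (241,347) and the large flap at (370,100).

```bash
cat > h.py <<'E'
import numpy as np, cv2
from cell import monitor, vision
def ray(n,px):
    c=vision.get_calibration(n); p=np.linalg.solve(c["K"],[px[0],px[1],1.]); d=c["T"][:3,:3]@(p*[1,-1,-1]); return c["T"][:3,3],d
def onz(n,px,z):
    o,d=ray(n,px); return (o+d*(z-o[2])/d[2])
def proj(n,P):
    c=vision.get_calibration(n); q=c["T"][:3,:3].T@(np.array(P)-c["T"][:3,3]); q=c["K"]@(q*[1,-1,-1]); return q[:2]/q[2]
def quad(m):
    c=max(cv2.findContours(m,cv2.RETR_EXTERNAL,cv2.CHAIN_APPROX_NONE)[0],key=cv2.contourArea)
    return c,cv2.approxPolyDP(c,0.04*cv2.arcLength(c,True),True)[:,0,:]
E
python3 - <<'E'
from h import *
t=cv2.imread("pics/top0.png"); s=cv2.imread("pics/side0.png")
for n,im in (("top",t),("side",s)):
    m=((im[:,:,0]>120)&(im[:,:,2]<60)&(im[:,:,1]<110)).astype(np.uint8)*255
    c,q=quad(m); P=np.array([onz(n,p,.19) for p in q])
    print(n,q.tolist(),P.round(4).tolist(),np.linalg.norm(P-np.roll(P,-1,0),axis=1).round(3),P.mean(0))
a=cv2.resize(t[190:235,180:240],(400,300),interpolation=cv2.INTER_CUBIC)
b=cv2.resize(s[322:367,210:270],(400,300),interpolation=cv2.INTER_CUBIC)
c=cv2.resize(t[130:235,360:500],(400,300),interpolation=cv2.INTER_CUBIC)
d=cv2.resize(s[50:200,290:490],(400,300),interpolation=cv2.INTER_CUBIC)
cv2.imwrite("pics/crop.png",np.vstack([np.hstack([a,b]),np.hstack([c,d])]))
E
```

```text
top [[393, 154], [392, 195], [449, 197], [448, 156]] [[0.5653, -0.1425, 0.19], [0.4727, -0.1371, 0.19], [0.4674, -0.2618, 0.19], [0.56, -0.2647, 0.19]] [0.093 0.125 0.093 0.122] [ 0.5163446  -0.20154704  0.19      ]
side [[458, 170]] [[0.2935, -0.1517, 0.19]] [0.] [ 0.29345975 -0.15165443  0.19      ]
```

View pics/crop.png

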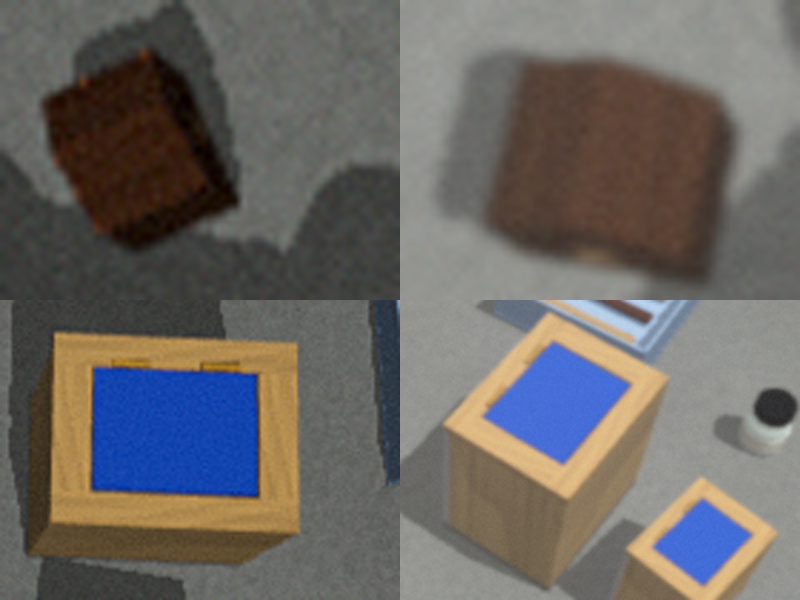

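```bash
python3 - <<'E'
from h import *
t=cv2.imread("pics/top0.png"); s=cv2.imread("pics/side0.png")
m=((s[:,:,0]>150)&(s[:,:,2]<110)).astype(np.uint8)*255; m[:50]=0;m[140:]=0
c,q=quad(m); P=np.array([onz("side",p,.19) for p in q])
print(q.tolist(),P.round(4).tolist(),np.linalg.norm(P-np.roll(P,-1,0),axis=1).round(3),P.mean(0))
def up(i): return cv2.resize(np.clip(i.astype(float)*2.5,0,255).astype(np.uint8),(400,300),interpolation=cv2.INTER_CUBIC)
cv2.imwrite("pics/crop2.png",np.hstack([up(t[190:235,175:235]),up(s[322:367,210:270])]))
E
```

```text
[[366, 72], [333, 108], [371, 130], [403, 92]] [[0.56, -0.2617, 0.19], [0.5656, -0.1422, 0.19], [0.4747, -0.1387, 0.19], [0.4692, -0.2582, 0.19]] [0.12  0.091 0.12  0.091] [ 0.51736841 -0.20016966  0.19      ]
```

View pics/crop2.png

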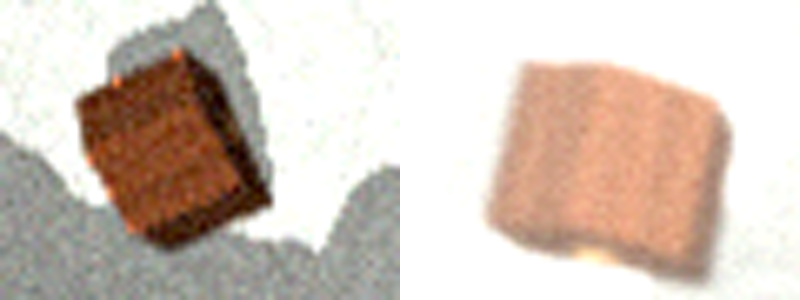

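```bash
python3 - <<'E'
from h import *
f=lambda x,y:(175+x/6.667,190+y/6.667)
e1=onz("top",f(78,103),.057);e2=onz("top",f(180,52),.057)
b1=onz("top",f(165,248),0);b2=onz("top",f(270,205),0)
r=onz("top",f(90,152),.085)
print(e1,e2,b1,b2,r,np.linalg.norm(e1-e2),np.linalg.norm(b1-b2))
for a,b in((e1,e2),(b1,b2)): print(np.degrees(np.arctan2(*(a-b)[[1,0]])))
C=(e1+e2+b1+b2)/4; print("centre",C)
for yaw in (20,25,30):
    y=np.radians(yaw);R=np.array([[np.cos(y),-np.sin(y),0],[np.sin(y),np.cos(y),0],[0,0,1]])
    print(yaw)
    for n,o in(("top",(175,190)),("side",(210,322))):
        print(n,[[int(v) for v in (proj(n,R@np.array(p)+[C[0],C[1],0])-o)*6.667] for p in((0,.022,.085),(0,-.022,.085),(.028,.022,.057),(.028,-.022,.057),(-.028,.022,.057),(-.028,-.022,.057),(-.028,.022,0),(-.028,-.022,0),(.028,.022,0))])
E
```

```text
[0.47479861 0.34360665 0.057     ] [0.49343147 0.30722445 0.057     ] [0.4285143  0.32305404 0.        ] [0.44460735 0.28395723 0.        ] [0.45246876 0.33144998 0.085     ] 0.04087601134488507 0.042279391644302416
117.11890894807742
112.37307258266618
centre [0.46033793 0.31446059 0.0285    ]
20
top [[79, 151], [197, 108], [75, 91], [190, 49], [122, 234], [238, 192], [158, 253], [269, 213], [112, 116]]
side [[173, 221], [226, 54], [90, 211], [143, 50], [288, 263], [336, 100], [311, 291], [356, 137], [124, 242]]
25
top [[81, 156], [195, 103], [70, 98], [182, 47], [130, 236], [242, 184], [166, 255], [273, 205], [108, 123]]
side [[180, 223], [219, 53], [94, 222], [134, 57], [297, 255], [332, 89], [320, 284], [352, 127], [128, 252]]
30
top [[83, 160], [193, 98], [67, 106], [174, 46], [139, 238], [246, 177], [174, 256], [276, 198], [104, 130]]
side [[187, 224], [212, 52], [99, 232], [125, 65], [306, 247], [326, 80], [328, 276], [347, 117], [133, 262]]
```

The flap quads from the two views agree to 2 mm: box centre (0.517,-0.201), yaw -0.045, and the brass hinges confirm +x is ahead. In the crops the dark house shows its ridge in line with a 25° yaw, centre (0.460,0.3145). Moving above it now.

{"name": "move_arm", "arguments": {
  "rows": [
    [29,-18,0,0.08,-1],
    [29,-18,0,0.08,-1],
    [29,-18,0,0.08,-1],
    [29,-18,0,0.08,-1],
    [29,-18,0,0.08,-1],
    [29,-18,0,0.08,-1],
    [29,-18,0,0.08,-1],
    [29,-18,0,0.08,-1],
    [31,-20,0,0.06,-1],
    [31,-20,0,0.065,-1],
    [0,0,0,0,-1],
    [0,0,0,0,-1]
  ],
  "newtons": 20
}}

```text
time: 1.3
tool_pos: [0.4601, 0.3136, 0.2261]
tool_rot: [3.141, -0.002, -2.701]
contact_force: [-0.3, -0.4, 0.0]
opening: 0.0914
grip_force: 0.0
```

{"name": "move_arm", "arguments": {
  "rows": [
    [0,1,-30,0,-1],
    [0,0,-30,0,-1],
    [0,0,-30,0,-1],
    [0,0,-30,0,-1],
    [0,0,-30,0,-1],
    [0,0,-31,0,-1],
    [0,0,0,0,-1],
    [0,0,0,0,-1]
  ]
}}

```text
time: 2.1
tool_pos: [0.4593, 0.3158, 0.0461]
tool_rot: [3.141, -0.001, -2.697]
contact_force: [0.1, 0.6, 0.2]
opening: 0.0915
grip_force: 0.0
```

```bash
python3 - <<'E'
from h import *
t=vision.read_camera("top");s=vision.read_camera("side")
u=lambda i:cv2.resize(i[:,:,::-1],(400,300),interpolation=cv2.INTER_CUBIC)
cv2.imwrite("pics/g.png",np.hstack([u(t[165:255,145:265]),u(s[290:390,180:313])]))
print(monitor.observe()["tool_pos"])
E
```

```text
[0.46063041 0.31606143 0.04755375]
```

View pics/g.png

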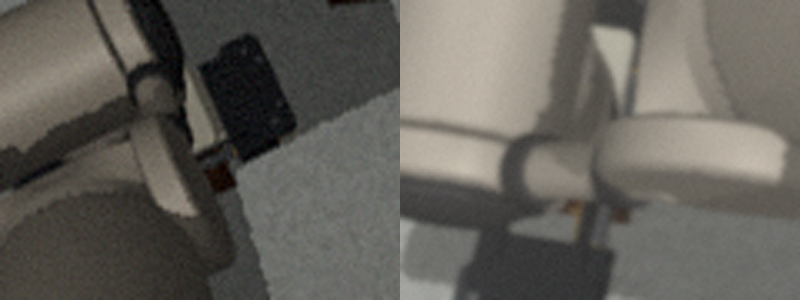

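The arm hides most of the block; bits of brown at (220,180) left and (590,212) right lie between the fingers, with no contact so far. Closing.

{"name": "move_arm", "arguments": {
  "rows": [
    [0,0,-2,0,0.0],
    [0,0,0,0,0.5],
    [0,0,0,0,1],
    [0,0,0,0,1],
    [0,0,0,0,1],
    [0,0,0,0,1],
    [0,0,0,0,1],
    [0,0,0,0,1],
    [0,0,0,0,1],
    [0,0,0,0,1]
  ],
  "newtons": 25
}}

```text
time: 3.2
tool_pos: [0.4601, 0.315, 0.0437]
tool_rot: [3.142, -0.0, -2.698]
contact_force: [0.9, -0.3, 0.4]
opening: 0.0442
grip_force: 24.9
```

{"name": "move_arm", "arguments": {
  "rows": [
    [0,0,15,0,1],
    [0,0,30,0,1],
    [0,0,35,0,1],
    [0,0,35,0,1],
    [0,0,35,0,1],
    [0,0,35,0,1],
    [0,0,35,0,1],
    [0,0,26,0,1],
    [0,0,0,0,1]
  ]
}}

```text
time: 4.1
tool_pos: [0.4612, 0.3158, 0.2936]
tool_rot: [3.141, 0.007, -2.698]
contact_force: [0.6, 0.1, -1.5]
opening: 0.0439
grip_force: 24.9
```

{"name": "move_arm", "arguments": {
  "rows": [
    [0,-20,0,-0.03,1],
    [4,-40,0,-0.04,1],
    [5,-46,0,-0.05,1],
    [5,-48,0,-0.05,1],
    [5,-48,0,-0.05,1],
    [5,-48,0,-0.05,1],
    [5,-48,0,-0.05,1],
    [5,-48,0,-0.05,1],
    [5,-48,0,-0.05,1],
    [5,-48,0,-0.04,1],
    [3,-44,0,-0.02,1],
    [2,-30,0,-0.007,1]
  ]
}}

```text
time: 5.3
tool_pos: [0.5083, -0.2036, 0.2877]
tool_rot: [3.141, -0.003, 3.095]
contact_force: [-0.3, 0.2, -0.9]
opening: 0.0442
grip_force: 24.9
```

{"name": "move_arm", "arguments": {
  "rows": [
    [0,0,0,0,1],
    [0,0,0,0,1],
    [0,0,0,0,1]
  ]
}}

```text
time: 5.6
tool_pos: [0.5088, -0.1998, 0.2889]
tool_rot: [3.14, -0.001, 3.099]
contact_force: [0.2, 0.5, -1.1]
opening: 0.0441
grip_force: 24.9
```

```bash
python3 - <<'E'
from h import *
t=vision.read_camera("top");s=vision.read_camera("side")
u=lambda i:cv2.resize(i[:,:,::-1],(400,300),interpolation=cv2.INTER_CUBIC)
cv2.imwrite("pics/l.png",np.hstack([u(t[90:270,320:560]),u(s[10:220,250:530])]))
print(monitor.observe()["tool_pos"],monitor.observe()["tool_rot"],monitor.observe()["opening"])
E
```

```text
[ 0.50901966 -0.19962234  0.28956275] [ 3.14107589e+00 -3.33767133e-04  3.09949600e+00] 0.04436707753488067
```

View pics/l.png

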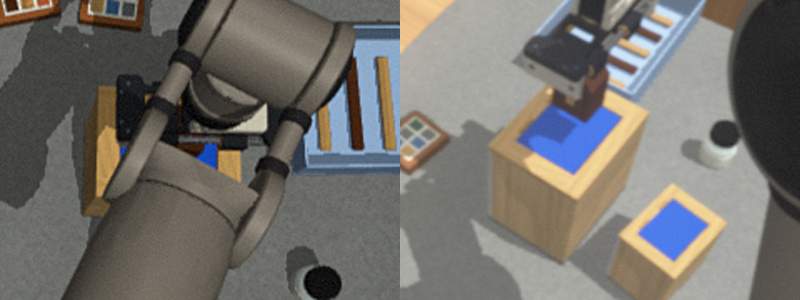

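The picture shows the block held upright over the flap, its lowest bottom corner at about (580,118) in the side crop, i.e. pixel (376,93). Checking that against the expected corner.

```bash
python3 - <<'E'
from h import *
for sx in(-1,1):
  for sy in(-1,1):
    p=proj("side",(0.509+sx*.028+sy*.001,-.2+sy*.022,.2465)); print(sx,sy,p,(p-[250,10])/.7+[400,0])
s=cv2.imread("pics/l.png")[60:150,530:650]
g=cv2.resize(s,(480,360),interpolation=cv2.INTER_CUBIC); cv2.imwrite("pics/l2.png",np.clip(g*1.5,0,255).astype(np.uint8))
E
```

```text
-1 -1 [394.23946008  81.86879971] [606.05637154 102.66971387]
-1 1 [381.85181012  96.21689383] [588.35972874 123.16699118]
1 -1 [369.17774144  69.39819234] [570.25391634  84.85456049]
1 1 [356.50609494  83.27645014] [552.1515642  104.68064305]
```

View pics/l2.png

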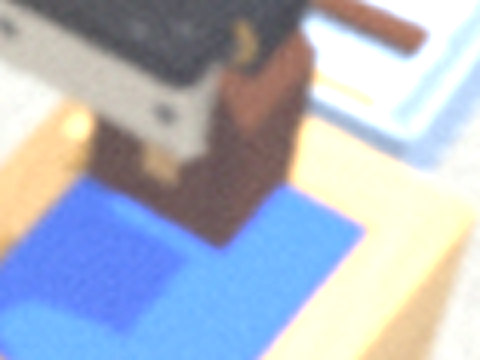

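Corners match to about 2 mm. Pushing down through the flap.

{"name": "move_arm", "arguments": {
  "rows": [
    [0,0,-15,0,1],
    [0,0,-20,0,1],
    [0,0,-15,0,1],
    [0,0,-10,0,1],
    [0,0,-10,0,1],
    [0,0,-12,0,1],
    [0,0,-12,0,1],
    [0,0,-12,0,1],
    [0,0,-12,0,1],
    [0,0,-12,0,1],
    [0,0,0,0,1]
  ]
}}

```text
time: 6.8
tool_pos: [0.508, -0.2004, 0.1576]
tool_rot: [3.14, -0.003, 3.098]
contact_force: [0.2, 1.2, -0.8]
opening: 0.0436
grip_force: 24.9
```

{"name": "move_arm", "arguments": {
  "rows": [
    [0,0,-10,0,1],
    [0,0,-10,0,1],
    [0,0,-5,0,1],
    [0,0,0,0,1],
    [0,0,0,0,1]
  ]
}}

```text
time: 7.3
tool_pos: [0.5091, -0.2009, 0.1347]
tool_rot: [3.141, -0.0, 3.098]
contact_force: [-0.4, -0.1, -1.3]
opening: 0.0438
grip_force: 24.9
```

{"name": "move_arm", "arguments": {
  "rows": [
    [0,0,0,0,-0.4],
    [0,0,0,0,-0.4],
    [0,0,0,0,-0.4],
    [0,0,0,0,-0.4],
    [0,0,0,0,-0.4],
    [0,0,0,0,-0.4],
    [0,0,0,0,-0.4],
    [0,0,0,0,-0.4]
  ]
}}

```text
time: 8.1
tool_pos: [0.5091, -0.201, 0.1348]
tool_rot: [3.142, 0.0, 3.098]
contact_force: [0.2, -0.9, -0.1]
opening: 0.0644
grip_force: 0.1
```

{"name": "move_arm", "arguments": {
  "rows": [
    [0,0,10,0,-0.4],
    [0,0,15,0,-0.4],
    [0,0,20,0,-0.4],
    [0,0,20,0,-0.4],
    [0,0,20,0,-0.4],
    [0,0,30,0,-0.4],
    [0,0,30,0,-0.4],
    [0,0,0,0,-0.4]
  ]
}}

```text
time: 8.9
tool_pos: [0.5106, -0.2018, 0.2849]
tool_rot: [-3.138, 0.008, 3.098]
contact_force: [0.5, 0.2, 0.2]
opening: 0.0646
grip_force: 0.0
```

{"name": "move_arm", "arguments": {
  "rows": [
    [0,35,0,0,-0.4],
    [0,40,0,0,-0.4],
    [0,45,0,0,-0.4],
    [0,45,0,0,-0.4],
    [0,45,0,0,-0.4],
    [0,45,0,0,-0.4],
    [0,45,0,0,-0.4],
    [0,45,0,0,-0.4],
    [0,30,0,0,-0.4],
    [0,0,0,0,-0.4],
    [0,0,0,0,-0.4]
  ]
}}

```text
time: 10.0
tool_pos: [0.5087, 0.1743, 0.2794]
tool_rot: [-3.141, -0.001, 3.099]
contact_force: [-0.3, -0.0, -0.1]
opening: 0.0639
grip_force: 0.0
```

```bash
python3 - <<'E'
from h import *
t=vision.read_camera("top");s=vision.read_camera("side")
u=lambda i:cv2.resize(i[:,:,::-1],(400,250))
cv2.imwrite("pics/f.png",np.vstack([np.hstack([u(t),u(s)]),np.hstack([u(t[100:250,340:580]),u(s[30:200,250:522])])]))
print(monitor.observe()["tool_pos"])
E
```

```text
[0.50902082 0.17308801 0.27963567]
```

View pics/f.png

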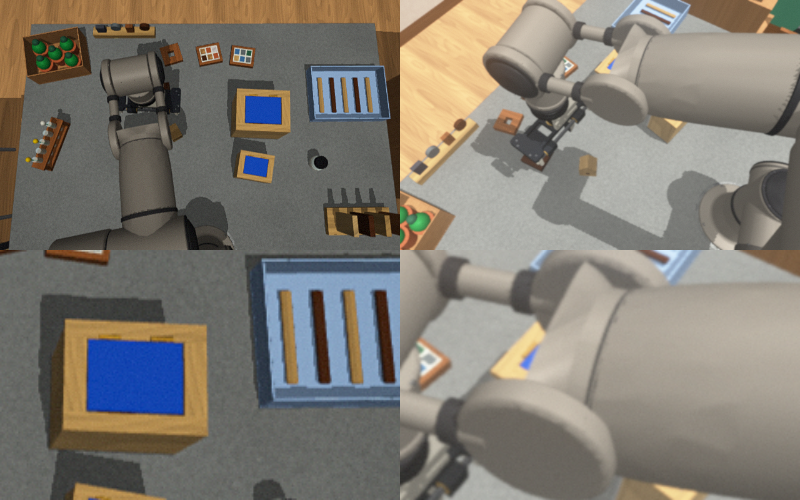

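The flap is shut and level (crop centre about (135,377)), the dark block is gone from view and so inside the box, and the pale block stands in its place at about (588,165). The gripper is empty and touching nothing.

```bash
python3 -c "
from cell import workorder
print(workorder.hand_in())"
```

```text
the job is handed in; nothing more can be done
None
```

The job is handed in: I pushed the dark house block through the larger box's flap and let it go inside; in the last picture the flap is shut behind it and the pale block stands where it was, about 10 s in of the 38 s allowed.

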